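# Cull the snapped letter clip and hold a sound one gaping over the card

### The arm

A 6-joint arm with a two-finger parallel gripper is mounted at the origin on the work surface. World frame = base frame: x ahead of the robot, y to its left, z up, the work surface at z = 0. Lengths are in m, angles in rad, forces in N, time in s.
With the tool pointing down it reaches from about 0.275 to 0.725 m from the base axis. Payload 5.6 kg.
Tool frame: the origin (TCP) lies midway between the tips of the shut fingers; the grasp point (between the pads) lies 19 mm behind it; z points along the fingers, y is the direction in which the jaws open and shut (so a half turn about z gives the same grasp; the last joint's range is limited). The gripper opens to 85 mm and grips with 20 to 120 N. Pads are 22 mm wide; open, the fingers measure 114 mm over their backs; the gripper's body (76 mm by 85 mm) begins 54 mm behind the grasp point. The pads swing forward as they close: fully open they stand 13 mm farther back than shut.
Start: joints at [1.606, 0.255, 0.108, 0, -1.424, -0.285], TCP at [0.136, 0.533, 0.231] pointing down, gripper open.
Joint ranges: [-2.95, 2.95], [-1.21, 1.97], [-1.09, 1.5], [-2.87, 1.71], [-2.94, -0.07], [-3.05, 3.05]. Speed limits (rad/s): [2.57, 2.57, 3.14, 3.14, 3.14, 3.14].

### API

Orientations are given as a unit quaternion [x, y, z, w].
In Python, from plant import get_obs, vision, ticket gives the robot as it stands. The module is installed in compiled form; this text tells all that it offers.
- The arm moves only by the tool move_arm, never from a script. Its argument "rows" is a list of rows, each an object of numbers: "tx", "ty", "tz": the shift along the tool's x, y, z in units of 120 mm (1.0 is 120 mm); "ax", "ay", "az": the turn, a rotation vector about the tool's x, y, z in units of 90 degrees (1.0 is 90 degrees); "fingers": the gripper's target within -1 to 1 (fully open at 1, half-way at 0, shut at -1). In form: [{"tx": .., "ty": .., "tz": .., "ax": .., "ay": .., "az": .., "fingers": ..}, ...]. A call has 1 to 10 rows; each row is the pose to reach, as a shift and turn from the pose commanded when the call began, along the tool's axes at that moment; what a row does not reach only later rows make up. A row lasts 1/10 s, in which the tool goes at most 50 mm and 8.59 degrees, less where a joint would pass 70% of its speed; a pose out of reach is approached as far as the arm can. A call with a number of a shift or a turn outside -1 to 1 is refused whole. A call with a gripper value outside its range is refused whole. The fingers move at their own pace and stop on an object; "newtons" is the grip in N (left out, the last holds). Time passes only in rows, so rows that repeat a pose let the fingers close. It gives the time, the measured TCP pose, the force and the opening at its end, in the units of the state.
- get_obs(): the state, without advancing time (a new reading comes with each control period).
- vision.read_camera(name): name is "scene" or "top" or "wrist"; returns the picture (400x640x3 uint8, red, green, blue); there is no depth.
- vision.camera_params(name): a dict with "mtx" (3x3 intrinsics, pixels), "eye" and "attitude" of the camera in the world; the wrist camera has in their place "tool_from_camera" (4x4, takes a point from camera to tool coordinates, whose origin is the TCP and whose axes are the flange's). Camera axes: x right, y up, looking along -z (the intrinsics and any distortion apply to the point x, -y, -z); pixel columns grow to the right and rows downward; lengths in m; the calibration is good to about 2 mm. A picture is of the moment at which its call begins: read the wrist's pose just before it. camera_params takes no time and is no camera call.
- ticket.hand_in(): hands the job in, once; it reports no verdict.
The state is a dict: "t": time; "joint_pos": joint angles; "joint_vel": joint speeds; "effort": joint torques, N m; "tcp_pos": TCP position; "tcp_rot": TCP orientation; "force": force on the tool from outside, world axes, zero at the start; "wrist_torque": the same for the moment, N m; "gripper_width": opening from 0.0 (shut) to 1.0 (fully open).
Only numpy, scipy, OpenCV 4.12 (cv2) and the standard library are available. Lean on these libraries where they do the work, as an engineer would, in place of code of your own. Each camera call takes 0.05 s, during which the arm holds its last target. There are 200 camera calls.

### The job

One of the three brass clips on the desk rack has a handle tail snapped short: first put that one in the blue tray and let go of it. Then squeeze either sound clip wide open, take it off the rack and hold it gaping around the middle of the picture card's top edge, one jaw down each side and neither touching the card, so that I can slip a note in; finish while still holding it open there. Leave the other clip on the rack and the mug, book and paperweight where they are.

Things in the scene. Friction and masses are not known exactly. Their poses are not given: they have to be found in the camera images.
- clip1: Sound brass letter clip, two plates on a dark pin, 30 mm wide, 94 mm tall, 65 g, upright on the rack, jaws down, two full-length handle tails up. Origin: between the jaw tips; z up to the tails, y along pin and rack strip, x across the jaws (the way they open). Squeeze the tails together along x to open it. The pose is that of the +x plate, which leans by half the opening angle when squeezed evenly.
- clip2: Sound brass letter clip, two plates on a dark pin, 30 mm wide, 94 mm tall, 65 g, upright on the rack, jaws down, two full-length handle tails up. Origin: between the jaw tips; z up to the tails, y along pin and rack strip, x across the jaws (the way they open). Squeeze the tails together along x to open it. The pose is that of the +x plate, which leans by half the opening angle when squeezed evenly.
- broken: A clip just like clip1 (same frame and sizes), but its tail on the -x side is snapped off short: that tail ends 67 mm above the origin, the full one at 94 mm. It still opens when squeezed below the break. It stands the other way round from the sound clips, the short tail on the side away from the robot, at any of the three places on the rack.
- clip1_arm (a joint): Opening angle of this clip (rad): 0 biting the 6 mm strip, 0.5 fully open at the stop, about -0.12 shut on nothing. Springs shut (0.15 N m at 0, 0.30 N m at 0.5): squeezing the tails at height 78 mm takes about 4 N to start and 8 N to reach the stop, where the jaw tips gape about 26 mm. Let go, it snaps shut.
- clip2_arm (a joint): Opening angle of this clip (rad): 0 biting the 6 mm strip, 0.5 fully open at the stop, about -0.12 shut on nothing. Springs shut (0.15 N m at 0, 0.30 N m at 0.5): squeezing the tails at height 78 mm takes about 4 N to start and 8 N to reach the stop, where the jaw tips gape about 26 mm. Let go, it snaps shut.
- broken_arm (a joint): Opening angle of the broken clip, same range and spring as clip1_arm; squeezed at height 60 mm it takes 8 to 15 N.
- rack: Fixed wooden rack: a dark base 70 x 240 x 12 mm with an upright light strip 6 mm thick, 220 mm long, 30 mm tall along its middle (along its y). Three clips, 78 mm apart, bite the strip from above with their jaw tips standing on the base (12 mm above the desk). Origin: centre of the underside.
- tray: Fixed low open blue tray for rejects, 150 (x) x 120 (y) mm, walls 28 mm high and 5 mm thick, floor 5 mm. Origin: centre of the underside.
- card: Fixed stiff picture card, standing upright in a dark wooden foot (50 x 160 x 20 mm). The card is 140 mm wide along its y, 4 mm thick along its x; its top edge is 125 mm above the desk. Origin: centre of the foot's underside.
- card_top (a point): Middle of the card's top edge, 125 mm above the desk; axes as the card's (x across its thickness, y along the edge, z up).
- mug: Blue mug, bystander, radius 38 mm, 85 mm high; loose; origin under its centre.
- book: Green book lying flat, bystander, 125 x 190 x 26 mm; loose; origin under its centre.
- paperweight: Green glass paperweight, bystander, 62 mm across, 35 mm high; loose; origin under its centre.
- broken_pin (a point): Centre of the broken clip's pin, 40 mm above its origin.
- clip1_pin (a point): Centre of clip1's pin (12 mm thick), 40 mm above its origin. Above it two tails lean outward 14 degrees each, outer faces 33 mm apart at height 75 mm and 41 mm at the top (94 mm); fully squeezed they stand upright and parallel, 17 mm over their outer faces.
- clip1_jaw_a (a point): Tip of clip1's jaw on its +x side (mid-width, mid-thickness). Jaws are flat, 3 mm thick, 34 mm deep below the pin, inner faces 6 mm apart on the strip.
- clip1_jaw_b (a point): Tip of clip1's jaw on its -x side (mid-width, mid-thickness). Jaws are flat, 3 mm thick, 34 mm deep below the pin, inner faces 6 mm apart on the strip.
- clip2_pin (a point): Centre of clip2's pin (12 mm thick), 40 mm above its origin. Above it two tails lean outward 14 degrees each, outer faces 33 mm apart at height 75 mm and 41 mm at the top (94 mm); fully squeezed they stand upright and parallel, 17 mm over their outer faces.
- clip2_jaw_a (a point): Tip of clip2's jaw on its +x side (mid-width, mid-thickness). Jaws are flat, 3 mm thick, 34 mm deep below the pin, inner faces 6 mm apart on the strip.
- clip2_jaw_b (a point): Tip of clip2's jaw on its -x side (mid-width, mid-thickness). Jaws are flat, 3 mm thick, 34 mm deep below the pin, inner faces 6 mm apart on the strip.
Mind the look-alikes: they are no part of the job. What is shaped like the broken but purple or red is not meant.

How it is judged:
By the outcome, as a careful person would: the job done as asked, in the order asked, and still so for the second after the job is handed in, while the arm keeps its last pose, push and grip.
It also fails if it takes over 48 s, if anything falls off the work surface, if the arm or the gripper's body presses on something with over 40 N, if the wrist force passes 120 N, or if a joint passes its speed limit or range.

## Working session

There is one attempt and no reset: what is moved stays moved. The work goes in short steps, Python scripts to look and compute and a tool call to move; the robot and the scene stay as the last step left them, time stands still between calls to the robot, and variables do not carry over. Pictures are saved under pics/ and viewed, about 8 in all and at most 12, crops included, and the job is handed in when it is done.

Besides the shell and the picture viewer there is one more tool, called after "Emit:" as name(argument=value, ...), one argument or row to a line, values as JSON. move_arm: Moves the arm, as the interface text tells. Shifts and turns lie within -1 to 1; 1 stands for 120 mm of shift or 90 degrees of turn. Its arguments: {"type":"object","properties":{"rows":{"type":"array"},"newtons":{"type":"number"}},"required":["rows"]}

```bash
mkdir -p pics; python3 - <<'E'
from plant import get_obs, vision
import cv2,json
o=get_obs();print(o)
for n in("scene","top"):
    im=vision.read_camera(n);cv2.imwrite(f"pics/{n}0.png",cv2.cvtColor(im,cv2.COLOR_RGB2BGR));print(n,vision.camera_params(n))
print(vision.camera_params("wrist"))
E
```

```text
{'t': 0.0, 'joint_pos': array([ 1.60560038e+00,  2.55758120e-01,  1.06996828e-01, -4.60164046e-04,
       -1.42388373e+00, -2.84619296e-01]), 'joint_vel': array([-0.00236919, -0.00200793, -0.00047851,  0.00091661,  0.00205512,
        0.0013336 ]), 'effort': array([ 2.97962879e-04, -3.86628306e+01,  2.37948078e+01,  5.36538541e+00,
       -6.07134250e-03, -1.02331404e-05]), 'tcp_pos': array([0.13578912, 0.53246705, 0.23038909]), 'tcp_rot': array([ 9.92204508e-01, -1.24616647e-01, -7.76736323e-05,  9.48775834e-04]), 'force': array([ 0.61148634,  1.32136228, -0.44314368]), 'wrist_torque': array([-0.03904175,  0.02797935,  0.00847515]), 'gripper_width': 0.9980570990001707}
scene {'mtx': array([[468.89582635,   0.        , 325.40393806],
       [  0.        , 468.89582635, 200.89807198],
       [  0.        ,   0.        ,   1.        ]]), 'eye': array([1.16890368, 0.54851244, 0.9184148 ]), 'attitude': array([0.1591433 , 0.34597693, 0.8483905 , 0.36770495])}
top {'mtx': array([[376.07331878,   0.        , 323.78461099],
       [  0.        , 376.07331878, 201.38203259],
       [  0.        ,   0.        ,   1.        ]]), 'eye': array([0.50900872, 0.02683835, 1.00292793]), 'attitude': array([-0.02861319,  0.02907246,  0.70853341, -0.70449732])}
{'mtx': array([[312.50876675,   0.        , 319.60464042],
       [  0.        , 312.50876675, 198.00783782],
       [  0.        ,   0.        ,   1.        ]]), 'tool_from_camera': array([[-5.51875477e-04,  9.47017471e-01,  3.21181577e-01,
         8.33150442e-02],
       [ 9.99999811e-01,  4.36026611e-04,  4.32623054e-04,
         7.99416659e-04],
       [ 2.69657876e-04,  3.21181755e-01, -9.47017533e-01,
        -1.43589217e-01],
       [ 0.00000000e+00,  0.00000000e+00,  0.00000000e+00,
         1.00000000e+00]])}
```

View pics/scene0.png

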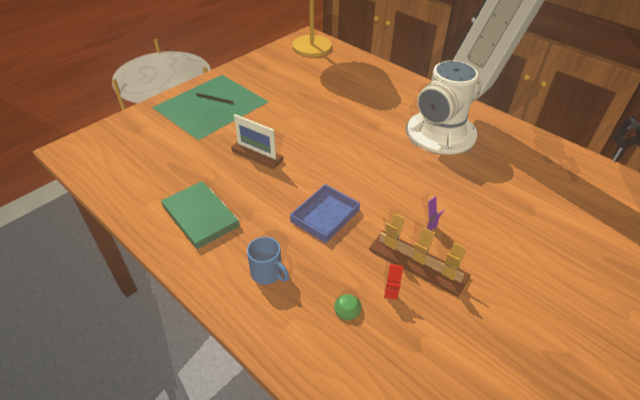

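View pics/top0.png

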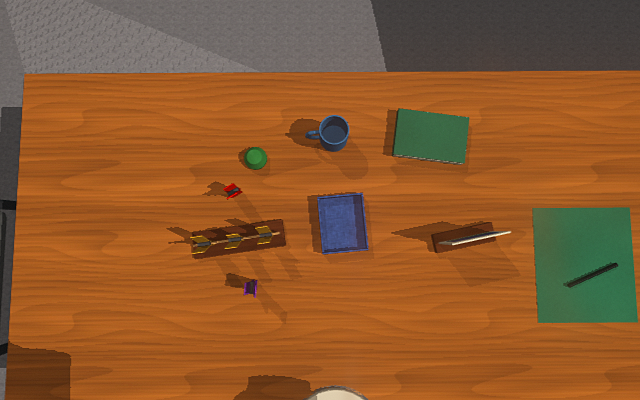

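The top view shows the clips in columns 190–285, row 240, the tray at (342,222), and the card with its foot at (463,237). Next: zoomed crops and the helper file.

```bash
cat > h.py <<'E'
import numpy as np,cv2
from scipy.spatial.transform import Rotation as R
from plant import get_obs, vision
def cam(n,obs=None):
    p=vision.camera_params(n)
    if n!="wrist": return p["mtx"],R.from_quat(p["attitude"]).as_matrix(),np.array(p["eye"])
    o=obs or get_obs(); T=p["tool_from_camera"]; Rt=R.from_quat(o["tcp_rot"]).as_matrix()
    return p["mtx"],Rt@T[:3,:3],o["tcp_pos"]+Rt@T[:3,3]
def proj(c,P):
    K,A,e=c; q=(np.atleast_2d(P)-e)@A*[1,-1,-1]; q=q@K.T; return q[:,:2]/q[:,2:]
def back(c,uv,z):
    K,A,e=c; uv=np.atleast_2d(np.array(uv,float)); d=np.c_[uv,np.ones(len(uv))]@np.linalg.inv(K).T*[1,-1,-1]@A.T
    return e+d*((z-e[2])/d[:,2])[:,None]
def crop(im,x0,y0,x1,y1,s): return cv2.resize(im[y0:y1,x0:x1],None,fx=s,fy=s,interpolation=cv2.INTER_CUBIC)
E
python3 - <<'E'
from h import *
s=cv2.imread("pics/scene0.png");t=cv2.imread("pics/top0.png")
a=crop(t,170,190,300,270,6); b=crop(s,360,190,490,300,5)
cv2.imwrite("pics/c1.png",np.vstack([a[:,:780],]) )
w=np.zeros((600,800,3),np.uint8)
A=crop(t,175,205,295,265,6.6); w[:A.shape[0],:A.shape[1]]=A
w=np.zeros((600,800,3),np.uint8)
A=crop(t,180,210,290,265,5);w[:275,:550]=A
B=crop(s,365,205,475,295,3.6);w[276:276+B.shape[0],:B.shape[1]]=B
C=crop(t,425,215,515,260,4);w[276:276+180,400:760]=C
cv2.imwrite("pics/c1.png",w)
E
```

```text
(no output)
```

View pics/c1.png

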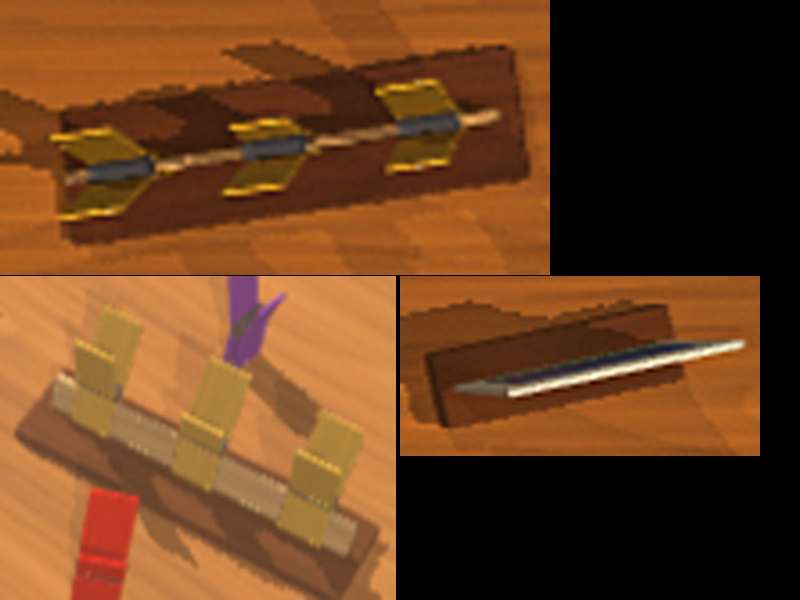

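```bash
python3 - <<'E'
from h import *
c=cam("top");np.set_printoptions(precision=4,suppress=True)
# cv2.resize pixel centres: u = x0+(U+.5)/s-.5
f=lambda P,x0,y0,s: np.c_[x0+(np.array(P)[:,0]+.5)/s-.5, y0+(np.array(P)[:,1]+.5)/s-.5]
pins=back(c,f([(121,168),(274,148),(428,125)],180,210,5),.052+.006);print("pins",pins, np.linalg.norm(np.diff(pins,axis=0),axis=1))
b=back(c,f([(62,112),(70,243),(528,178),(517,47)],180,210,5),.012);print("base",b,b.mean(0),np.linalg.norm(np.roll(b,1,0)-b,axis=1))
# card, foot corners at z=.02
C=f([(510-400,393-276),(743-400,345-276)],425,215,4);k=back(c,C,.125);print("card",k,k.mean(0),np.linalg.norm(k[1]-k[0]))
ft=back(c,f([(428-400,355-276),(445-400,427-276),(684-400,378-276),(667-400,306-276)],425,215,4),.02);print("foot",ft,ft.mean(0),np.linalg.norm(np.roll(ft,1,0)-ft,axis=1))
d=pins[0]-pins[2];print("rack yaw",np.degrees(np.arctan2(-d[0],d[1])));d=k[0]-k[1];print("card yaw",np.degrees(np.arctan2(-d[0],d[1])))
t=back(c,[(319,197),(365,193),(368,250),(322,254)],.028);print("tray",t,t.mean(0))
# cross-check in scene
s=cam("scene");print(proj(s,np.r_[pins,k]))
E
```

```text
pins [[0.4832 0.3263 0.058 ]
 [0.4927 0.25   0.058 ]
 [0.5037 0.1731 0.058 ]] [0.0769 0.0777]
base [[0.5114 0.3725 0.012 ]
 [0.4431 0.3667 0.012 ]
 [0.4755 0.1277 0.012 ]
 [0.5441 0.1336 0.012 ]] [0.4935 0.2501 0.012 ] [0.2411 0.0685 0.2413 0.0689]
card [[ 0.4802 -0.2713  0.125 ]
 [ 0.5071 -0.4078  0.125 ]] [ 0.4936 -0.3395  0.125 ] 0.1391545607203
foot [[ 0.5016 -0.2544  0.02  ]
 [ 0.455  -0.264   0.02  ]
 [ 0.4857 -0.4204  0.02  ]
 [ 0.5326 -0.4113  0.02  ]] [ 0.4937 -0.3375  0.02  ] [0.16   0.0476 0.1594 0.0477]
rack yaw 7.628896823796859
card yaw 11.179951089870663
tray [[ 0.6003  0.0384  0.028 ]
 [ 0.61   -0.0816  0.028 ]
 [ 0.4625 -0.0871  0.028 ]
 [ 0.453   0.0313  0.028 ]] [ 0.5315 -0.0247  0.028 ]
[[451.4852 263.9604]
 [421.4817 248.4127]
 [392.5247 233.9174]
 [272.9587 130.3424]
 [234.0181 114.6431]]
```

```bash
cat > plan.py <<'E'
# python3 plan.py x y z yaw(deg, of clip/card x axis) [tilt about pin axis]: shift/turn in tool units to reach it
import sys; from h import *
def down(yaw,tilt=0): # tool y = -clip x, tool z down; tilt>0 leans the tails to clip +x
    X=np.array([np.cos(np.radians(yaw)),np.sin(np.radians(yaw)),0]);z=np.array([0,0,-1.])
    M=np.c_[np.cross(-X,z),-X,z]; return R.from_rotvec(np.radians(tilt)*np.array([-X[1],X[0],0]))*R.from_matrix(M)
def plan(p,yaw,tilt=0):
    o=get_obs();T=R.from_quat(o["tcp_rot"]);s=T.inv().apply(np.array(p)-o["tcp_pos"])/.12
    r=(T.inv()*down(yaw,tilt)).as_rotvec(True)/90;print("t",o["t"],"tcp",o["tcp_pos"].round(4),"F",o["force"].round(1),"w",round(o["gripper_width"],3),"\n shift",s.round(3),"turn",r.round(3))
if __name__=="__main__": a=list(map(float,sys.argv[1:])); plan(a[:3],*a[3:])
E
python3 plan.py .493 .250 .20 7.7
```

```text
t 0.1 tcp [0.1358 0.5325 0.2305] F [-0.8 -0.4  0.4] w 1.0 
 shift [3.466 1.545 0.257] turn [ 0.001 -0.001  0.755]
```

Emit:
move_arm(
  rows=[
    {"tx":1,"ty":1,"az":0.75,"fingers":1},
    {"tx":1,"ty":1,"az":0.75,"fingers":1},
    {"tx":1,"ty":1,"az":0.75,"fingers":1},
    {"tx":1,"ty":1,"az":0.75,"fingers":1},
    {"tx":1,"ty":1,"az":0.75,"fingers":1},
    {"tx":1,"ty":1,"az":0.75,"fingers":1},
    {"tx":1,"ty":1,"az":0.75,"fingers":1},
    {"tx":1,"ty":1,"az":0.75,"fingers":1},
    {"tx":1,"ty":1,"az":0.75,"fingers":1},
  ],
)

```text
invalid input
```

```bash
python3 plan.py .493 .250 .20 7.7
```

```text
t 0.1 tcp [0.1358 0.5325 0.2305] F [-0.8 -0.4  0.4] w 1.0 
 shift [3.466 1.545 0.257] turn [ 0.001 -0.001  0.755]
```

Emit:
move_arm(
  newtons=30,
  rows=[
    {"tx":1,"ty":1,"tz":0,"ax":0,"ay":0,"az":0.755,"fingers":1},
    {"tx":1,"ty":1,"tz":0,"ax":0,"ay":0,"az":0.755,"fingers":1},
    {"tx":1,"ty":1,"tz":0,"ax":0,"ay":0,"az":0.755,"fingers":1},
    {"tx":1,"ty":1,"tz":0,"ax":0,"ay":0,"az":0.755,"fingers":1},
    {"tx":1,"ty":1,"tz":0,"ax":0,"ay":0,"az":0.755,"fingers":1},
    {"tx":1,"ty":1,"tz":0,"ax":0,"ay":0,"az":0.755,"fingers":1},
    {"tx":1,"ty":1,"tz":0,"ax":0,"ay":0,"az":0.755,"fingers":1},
    {"tx":1,"ty":1,"tz":0,"ax":0,"ay":0,"az":0.755,"fingers":1},
    {"tx":1,"ty":1,"tz":0,"ax":0,"ay":0,"az":0.755,"fingers":1},
  ],
)

```text
t: 1.0
tcp_pos: [0.2225, 0.3867, 0.2309]
tcp_rot: [0.753, -0.658, 0.0, 0.0]
force: [-0.6, -0.3, 0.2]
gripper_width: 1.003
```

```bash
python3 plan.py .493 .250 .20 7.7
```

```text
t 1.0 tcp [0.2225 0.3867 0.2309] F [-0.6 -0.3  0.2] w 1.003 
 shift [ 1.43  -2.083  0.258] turn [ 0. -0. -0.]
```

Emit:
move_arm(
  rows=[
    {"tx":0.7,"ty":-1,"tz":0,"ax":0,"ay":0,"az":0,"fingers":1},
    {"tx":0.7,"ty":-1,"tz":0,"ax":0,"ay":0,"az":0,"fingers":1},
    {"tx":0.7,"ty":-1,"tz":0,"ax":0,"ay":0,"az":0,"fingers":1},
  ],
)

```text
t: 1.3
tcp_pos: [0.3539, 0.319, 0.2312]
tcp_rot: [0.755, -0.656, 0.0, 0.0]
force: [1.1, 1.7, -0.1]
gripper_width: 0.999
```

Emit:
move_arm(
  rows=[
    {"tx":0.73,"ty":-1,"tz":0,"ax":0,"ay":0,"az":0,"fingers":1},
    {"tx":0.73,"ty":-1,"tz":0,"ax":0,"ay":0,"az":0,"fingers":1},
    {"tx":0.73,"ty":-1,"tz":0,"ax":0,"ay":0,"az":0,"fingers":1},
    {"tx":0.73,"ty":-1,"tz":0,"ax":0,"ay":0,"az":0,"fingers":1},
    {"tx":0.73,"ty":-1,"tz":0,"ax":0,"ay":0,"az":0,"fingers":1},
  ],
)

```text
t: 1.8
tcp_pos: [0.484, 0.2484, 0.2304]
tcp_rot: [0.753, -0.658, -0.0, 0.001]
force: [-1.3, -0.4, -0.6]
gripper_width: 0.995
```

```bash
python3 plan.py .493 .250 .053 7.7; python3 - <<'E'
from h import *
c=cam("wrist");im=vision.read_camera("wrist");im=cv2.cvtColor(im,cv2.COLOR_RGB2BGR)
cv2.imwrite("pics/w1.png",im)
y=np.array([-.133,.991,0]);x=np.array([.991,.133,0])
for k in(0,1,-1):
  p=np.array([.493,.25,.012])+y*.078*k; print(k,proj(c,[p+[0,0,.046]-y*.015,p+[0,0,.046]+y*.015, p+[0,0,.094]+x*.02,p+[0,0,.094]-x*.02]).round(0).tolist())
cv2.imwrite("pics/w1.png",im)
E
```

```text
t 1.8 tcp [0.484  0.2484 0.2304] F [-1.3 -0.4 -0.6] w 0.995 
 shift [-0.004 -0.079  1.478] turn [ 0.001 -0.     0.001]
0 [[311.0, 163.0], [311.0, 191.0], [287.0, 191.0], [332.0, 191.0]]
1 [[311.0, 232.0], [311.0, 256.0], [290.0, 267.0], [331.0, 267.0]]
-1 [[310.0, 82.0], [310.0, 115.0], [284.0, 100.0], [333.0, 100.0]]
```

View pics/w1.png

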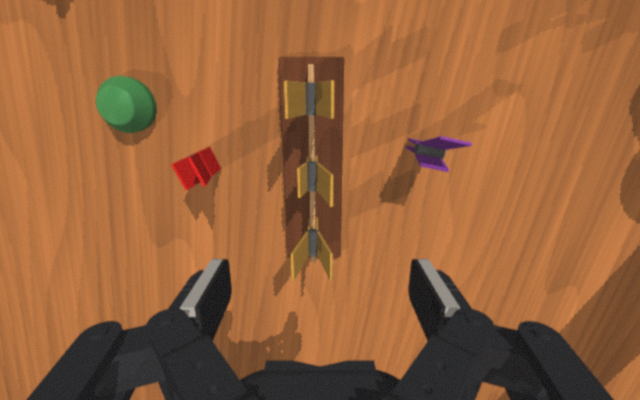

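The wrist view confirms the geometry: pins lie on column 311 as predicted, and the middle clip (312,178) has the short tail on its far side. Descending over it.

Emit:
move_arm(
  rows=[
    {"tx":0,"ty":-0.08,"tz":0,"ax":0,"ay":0,"az":0,"fingers":1},
    {"tx":0,"ty":-0.08,"tz":0.3,"ax":0,"ay":0,"az":0,"fingers":1},
    {"tx":0,"ty":-0.08,"tz":0.6,"ax":0,"ay":0,"az":0,"fingers":1},
    {"tx":0,"ty":-0.08,"tz":0.9,"ax":0,"ay":0,"az":0,"fingers":1},
    {"tx":0,"ty":-0.08,"tz":0.9,"ax":0,"ay":0,"az":0,"fingers":1},
    {"tx":0,"ty":-0.08,"tz":0.9,"ax":0,"ay":0,"az":0,"fingers":1},
  ],
)

```text
t: 2.45
tcp_pos: [0.4932, 0.2512, 0.1243]
tcp_rot: [0.754, -0.657, 0.001, -0.0]
force: [0.1, 0.1, 1.0]
gripper_width: 0.998
```

```bash
python3 plan.py .493 .250 .054 7.7
```

```text
t 2.45 tcp [0.4932 0.2512 0.1243] F [0.1 0.1 1. ] w 0.998 
 shift [0.009 0.003 0.586] turn [-0.    -0.     0.002]
```

Emit:
move_arm(
  rows=[
    {"tx":0.01,"ty":0,"tz":0.3,"ax":0,"ay":0,"az":0,"fingers":1},
    {"tx":0.01,"ty":0,"tz":0.58,"ax":0,"ay":0,"az":0,"fingers":1},
    {"tx":0.01,"ty":0,"tz":0.58,"ax":0,"ay":0,"az":0,"fingers":1},
    {"tx":0.01,"ty":0,"tz":0.58,"ax":0,"ay":0,"az":0,"fingers":1},
  ],
)

```text
t: 2.85
tcp_pos: [0.4945, 0.2504, 0.0562]
tcp_rot: [0.754, -0.657, 0.001, -0.001]
force: [-0.0, 1.0, 1.5]
gripper_width: 1.001
```

Emit:
move_arm(
  newtons=40,
  rows=[
    {"tx":0,"ty":0,"tz":0,"ax":0,"ay":0,"az":0,"fingers":-1},
    {"tx":0,"ty":0,"tz":0,"ax":0,"ay":0,"az":0,"fingers":-1},
    {"tx":0,"ty":0,"tz":0,"ax":0,"ay":0,"az":0,"fingers":-1},
    {"tx":0,"ty":0,"tz":0,"ax":0,"ay":0,"az":0,"fingers":-1},
    {"tx":0,"ty":0,"tz":0,"ax":0,"ay":0,"az":0,"fingers":-1},
    {"tx":0,"ty":0,"tz":0,"ax":0,"ay":0,"az":0,"fingers":-1},
    {"tx":0,"ty":0,"tz":0,"ax":0,"ay":0,"az":0,"fingers":-1},
    {"tx":0,"ty":0,"tz":0,"ax":0,"ay":0,"az":0,"fingers":-1},
    {"tx":0,"ty":0,"tz":0,"ax":0,"ay":0,"az":0,"fingers":-1},
    {"tx":0,"ty":0,"tz":0,"ax":0,"ay":0,"az":0,"fingers":-1},
  ],
)

```text
t: 3.85
tcp_pos: [0.4935, 0.2496, 0.0543]
tcp_rot: [0.753, -0.658, 0.0, -0.0]
force: [-1.6, 0.2, 5.6]
gripper_width: 0.145
```

```bash
python3 plan.py .493 .250 .134 7.7
```

```text
t 3.85 tcp [0.4935 0.2496 0.0543] F [-1.6  0.2  5.6] w 0.145 
 shift [-0.004  0.003 -0.664] turn [-0.001  0.     0.001]
```

```bash
cat > look.py <<'E'
import sys; from h import *
a=cv2.cvtColor(vision.read_camera("wrist"),cv2.COLOR_RGB2BGR);b=cv2.cvtColor(vision.read_camera("scene"),cv2.COLOR_RGB2BGR)
p=np.array(list(map(float,sys.argv[2:5])));u,v=proj(cam("scene"),p)[0].astype(int);u=min(max(u,66),573);v=min(max(v,66),333)
w=np.zeros((400,800,3),np.uint8);w[:,:400]=a[:,120:520];w[:396,400:796]=crop(b,u-66,v-66,u+66,v+66,3);cv2.imwrite(f"pics/{sys.argv[1]}.png",w);print("scene crop origin",u-66,v-66)
o=get_obs();print(o["t"],o["gripper_width"],o["force"])
E
python3 look.py g1 .493 .25 .08
```

```text
scene crop origin 356 176
3.95 0.14934115200505543 [-1.31807741  0.61125057  6.23815292]
```

View pics/g1.png

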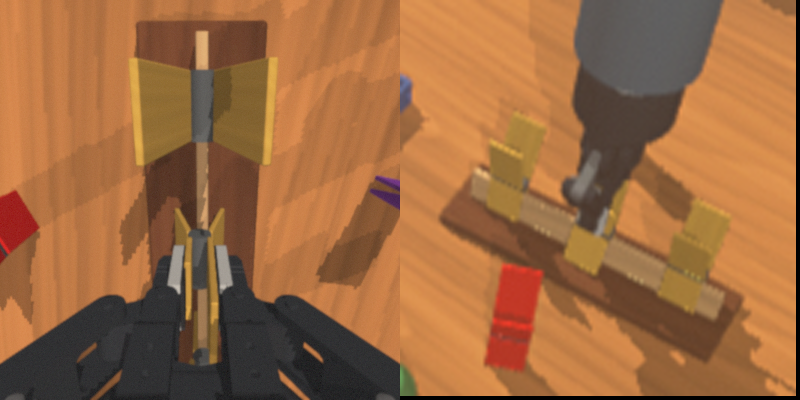

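The wrist view shows the tails parallel between the pads and the jaws splayed at (175,215)/(222,215): it is open. Lifting.

Emit:
move_arm(
  rows=[
    {"tx":0,"ty":0,"tz":-0.15,"ax":0,"ay":0,"az":0,"fingers":-1},
    {"tx":0,"ty":0,"tz":-0.4,"ax":0,"ay":0,"az":0,"fingers":-1},
    {"tx":0,"ty":0,"tz":-0.7,"ax":0,"ay":0,"az":0,"fingers":-1},
    {"tx":0,"ty":0,"tz":-1,"ax":0,"ay":0,"az":0,"fingers":-1},
    {"tx":0,"ty":0,"tz":-1,"ax":0,"ay":0,"az":0,"fingers":-1},
  ],
)

```text
t: 4.45
tcp_pos: [0.4958, 0.2507, 0.179]
tcp_rot: [0.753, -0.658, 0.002, -0.005]
force: [0.9, -0.1, -0.6]
gripper_width: 0.146
```

```bash
python3 plan.py .515 -.025 .18 4.0 15; python3 look.py g2 .493 .25 .15
```

```text
t 4.45 tcp [0.4958 0.2507 0.179 ] F [ 0.9 -0.1 -0.6] w 0.146 
 shift [ 2.298  0.152 -0.019] turn [-0.172 -0.003  0.042]
scene crop origin 362 156
4.55 0.14127511384534946 [ 0.57460233  0.1185661  -1.20513415]
```

View pics/g2.png

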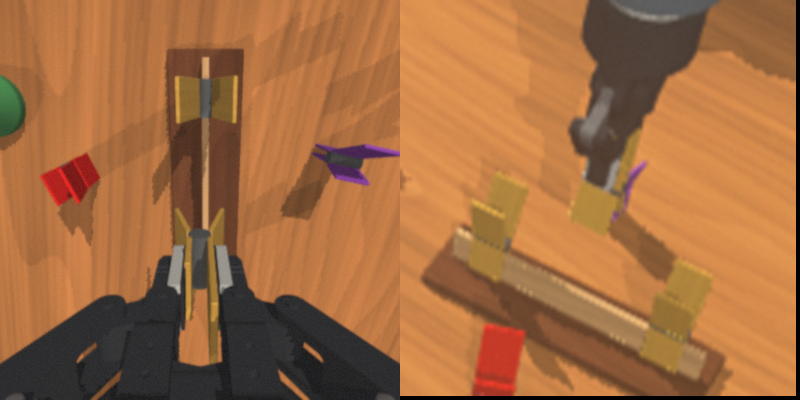

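Clip is off the rack, held squeezed. Carrying it to the tray.

Emit:
move_arm(
  rows=[
    {"tx":0.3,"ty":0.05,"tz":0,"ax":0,"ay":0,"az":0.02,"fingers":-1},
    {"tx":0.6,"ty":0.05,"tz":0,"ax":0,"ay":0,"az":0.04,"fingers":-1},
    {"tx":1,"ty":0.07,"tz":0,"ax":0,"ay":0,"az":0.04,"fingers":-1},
    {"tx":1,"ty":0.07,"tz":0,"ax":0,"ay":0,"az":0.04,"fingers":-1},
  ],
)

```text
t: 4.95
tcp_pos: [0.5, 0.1248, 0.1721]
tcp_rot: [0.731, -0.683, -0.0, 0.002]
force: [0.9, 0.6, 0.0]
gripper_width: 0.144
```

Emit:
move_arm(
  rows=[
    {"tx":0.3,"ty":0.07,"tz":0,"ax":0,"ay":0,"az":0,"fingers":-1},
    {"tx":0.6,"ty":0.07,"tz":0,"ax":0,"ay":0,"az":0,"fingers":-1},
    {"tx":1,"ty":0.07,"tz":0,"ax":-0.1,"ay":0,"az":0,"fingers":-1},
    {"tx":1,"ty":0.07,"tz":0,"ax":-0.17,"ay":0,"az":0,"fingers":-1},
    {"tx":1,"ty":0.07,"tz":0,"ax":-0.17,"ay":0,"az":0,"fingers":-1},
  ],
)

```text
t: 5.45
tcp_pos: [0.5015, 0.008, 0.1689]
tcp_rot: [0.724, -0.676, -0.094, 0.102]
force: [1.1, 0.7, -2.0]
gripper_width: 0.15
```

```bash
python3 plan.py .508 -.025 .065 4.0 15
```

```text
t 5.45 tcp [0.5015 0.008  0.1689] F [ 1.1  0.7 -2. ] w 0.15 
 shift [ 0.277 -0.272  0.823] turn [ 0.01  -0.    -0.001]
```

Emit:
move_arm(
  rows=[
    {"tx":0.28,"ty":-0.2,"tz":0,"ax":0,"ay":0,"az":0,"fingers":-1},
    {"tx":0.28,"ty":-0.27,"tz":0.25,"ax":0,"ay":0,"az":0,"fingers":-1},
    {"tx":0.28,"ty":-0.27,"tz":0.5,"ax":0,"ay":0,"az":0,"fingers":-1},
    {"tx":0.28,"ty":-0.27,"tz":0.7,"ax":0,"ay":0,"az":0,"fingers":-1},
    {"tx":0.28,"ty":-0.27,"tz":0.82,"ax":0,"ay":0,"az":0,"fingers":-1},
    {"tx":0.28,"ty":-0.27,"tz":0.82,"ax":0,"ay":0,"az":0,"fingers":-1},
    {"tx":0.28,"ty":-0.27,"tz":0.82,"ax":0,"ay":0,"az":0,"fingers":-1},
  ],
)

```text
t: 6.15
tcp_pos: [0.5089, -0.0237, 0.0703]
tcp_rot: [0.726, -0.675, -0.09, 0.098]
force: [0.3, 0.2, 0.3]
gripper_width: 0.148
```

```bash
python3 plan.py .508 -.025 .055 4.0 15; python3 look.py g3 .51 -.025 .06
```

```text
t 6.15 tcp [ 0.5089 -0.0237  0.0703] F [0.3 0.2 0.3] w 0.148 
 shift [ 0.01  -0.026  0.125] turn [ 0.003 -0.001  0.002]
scene crop origin 264 129
6.25 0.1457593107242213 [ 1.14535891  0.01807884 -1.34719503]
```

View pics/g3.png

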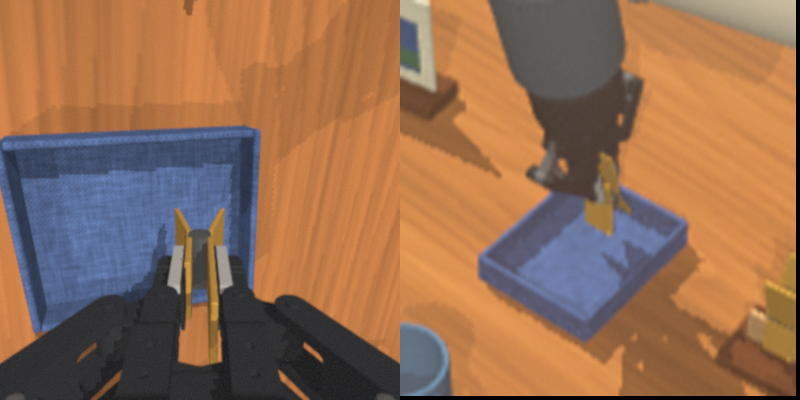

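The clip hangs inside the tray near its robot side wall, with room to fall to +x. Lowering slightly, then releasing.

Emit:
move_arm(
  rows=[
    {"tx":0,"ty":-0.03,"tz":0.1,"ax":0,"ay":0,"az":0,"fingers":-1},
    {"tx":0,"ty":-0.03,"tz":0.1,"ax":0,"ay":0,"az":0,"fingers":-1},
    {"tx":0,"ty":-0.03,"tz":0.1,"ax":0,"ay":0,"az":0,"fingers":-0.2},
    {"tx":0,"ty":-0.03,"tz":0.1,"ax":0,"ay":0,"az":0,"fingers":0.5},
    {"tx":0,"ty":-0.03,"tz":0.1,"ax":0,"ay":0,"az":0,"fingers":1},
    {"tx":0,"ty":-0.03,"tz":0.1,"ax":0,"ay":0,"az":0,"fingers":1},
    {"tx":0,"ty":-0.03,"tz":0.1,"ax":0,"ay":0,"az":0,"fingers":1},
    {"tx":0,"ty":-0.03,"tz":0.1,"ax":0,"ay":0,"az":0,"fingers":1},
    {"tx":0,"ty":-0.03,"tz":0.1,"ax":0,"ay":0,"az":0,"fingers":1},
    {"tx":0,"ty":-0.03,"tz":0.1,"ax":0,"ay":0,"az":0,"fingers":1},
  ],
)

```text
t: 7.25
tcp_pos: [0.5092, -0.0241, 0.0577]
tcp_rot: [0.726, -0.675, -0.091, 0.097]
force: [-0.4, 0.0, -0.3]
gripper_width: 0.997
```

Emit:
move_arm(
  rows=[
    {"tx":0,"ty":0,"tz":-0.3,"ax":0,"ay":0,"az":0,"fingers":1},
    {"tx":0,"ty":0,"tz":-0.7,"ax":0,"ay":0,"az":0,"fingers":1},
    {"tx":0,"ty":0,"tz":-1,"ax":0.16,"ay":0,"az":0,"fingers":1},
    {"tx":0,"ty":0,"tz":-1,"ax":0.16,"ay":0,"az":0,"fingers":1},
    {"tx":0,"ty":0,"tz":-1,"ax":0.16,"ay":0,"az":0,"fingers":1},
  ],
)

```text
t: 7.75
tcp_pos: [0.5393, -0.0219, 0.1754]
tcp_rot: [0.732, -0.681, -0.004, 0.004]
force: [-0.0, -0.7, 0.0]
gripper_width: 0.997
```

```bash
python3 look.py g4 .53 -.025 .03;  python3 plan.py .5037 .1731 .2 7.7
```

```text
scene crop origin 259 141
7.85 0.9999272147659639 [-0.27961375 -0.38105276 -0.01245256]
t 7.85 tcp [ 0.54   -0.0218  0.1738] F [-0.3 -0.4 -0. ] w 1.0 
 shift [-1.642  0.188 -0.215] turn [ 0.01   0.    -0.039]
```

View pics/g4.png

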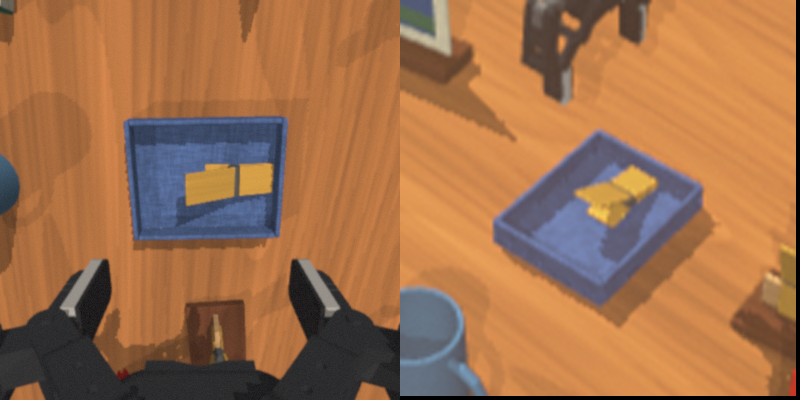

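The broken clip lies flat inside the tray (scene crop ~(615,195)). Now the near sound clip.

Emit:
move_arm(
  rows=[
    {"tx":-0.4,"ty":0.1,"tz":-0.2,"ax":0.01,"ay":0,"az":-0.04,"fingers":1},
    {"tx":-0.8,"ty":0.1,"tz":-0.2,"ax":0.01,"ay":0,"az":-0.04,"fingers":1},
    {"tx":-0.8,"ty":0.1,"tz":-0.2,"ax":0.01,"ay":0,"az":-0.04,"fingers":1},
    {"tx":-0.8,"ty":0.1,"tz":-0.2,"ax":0.01,"ay":0,"az":-0.04,"fingers":1},
  ],
)

```text
t: 8.25
tcp_pos: [0.5224, 0.0744, 0.1968]
tcp_rot: [0.754, -0.657, -0.001, 0.001]
force: [0.0, 0.6, -0.2]
gripper_width: 1.003
```

Emit:
move_arm(
  rows=[
    {"tx":-0.4,"ty":0.09,"tz":0,"ax":0,"ay":0,"az":0,"fingers":1},
    {"tx":-0.83,"ty":0.09,"tz":0,"ax":0,"ay":0,"az":0,"fingers":1},
    {"tx":-0.83,"ty":0.09,"tz":0,"ax":0,"ay":0,"az":0,"fingers":1},
    {"tx":-0.83,"ty":0.09,"tz":0,"ax":0,"ay":0,"az":0,"fingers":1},
  ],
)

```text
t: 8.65
tcp_pos: [0.4984, 0.1704, 0.1968]
tcp_rot: [0.753, -0.657, -0.0, 0.001]
force: [-0.0, -0.7, 0.7]
gripper_width: 1.001
```

```bash
python3 plan.py .5034 .1727 .068 7.7
```

```text
t 8.65 tcp [0.4984 0.1704 0.1968] F [-0.  -0.7  0.7] w 1.001 
 shift [-0.014 -0.046  1.073] turn [ 0.001 -0.     0.001]
```

Emit:
move_arm(
  rows=[
    {"tx":-0.02,"ty":-0.045,"tz":0,"ax":0,"ay":0,"az":0,"fingers":1},
    {"tx":-0.02,"ty":-0.045,"tz":0.3,"ax":0,"ay":0,"az":0,"fingers":1},
    {"tx":-0.02,"ty":-0.045,"tz":0.6,"ax":0,"ay":0,"az":0,"fingers":1},
    {"tx":-0.02,"ty":-0.045,"tz":0.85,"ax":0,"ay":0,"az":0,"fingers":1},
    {"tx":-0.02,"ty":-0.045,"tz":1,"ax":0,"ay":0,"az":0,"fingers":1},
    {"tx":-0.02,"ty":-0.045,"tz":1,"ax":0,"ay":0,"az":0,"fingers":1},
    {"tx":-0.02,"ty":-0.045,"tz":1,"ax":0,"ay":0,"az":0,"fingers":1},
  ],
)

```text
t: 9.35
tcp_pos: [0.5041, 0.1726, 0.0781]
tcp_rot: [0.753, -0.658, 0.0, -0.0]
force: [-0.3, 1.0, 0.3]
gripper_width: 1.002
```

```bash
python3 plan.py .5034 .1727 .068 7.7
```

```text
t 9.35 tcp [0.5041 0.1726 0.0781] F [-0.3  1.   0.3] w 1.002 
 shift [-0.002  0.006  0.085] turn [-0. -0. -0.]
```

Emit:
move_arm(
  newtons=40,
  rows=[
    {"tx":0,"ty":0.005,"tz":0.08,"ax":0,"ay":0,"az":0,"fingers":1},
    {"tx":0,"ty":0.005,"tz":0.08,"ax":0,"ay":0,"az":0,"fingers":0},
    {"tx":0,"ty":0.005,"tz":0.08,"ax":0,"ay":0,"az":0,"fingers":-1},
    {"tx":0,"ty":0.005,"tz":0.08,"ax":0,"ay":0,"az":0,"fingers":-1},
    {"tx":0,"ty":0.005,"tz":0.08,"ax":0,"ay":0,"az":0,"fingers":-1},
    {"tx":0,"ty":0.005,"tz":0.08,"ax":0,"ay":0,"az":0,"fingers":-1},
    {"tx":0,"ty":0.005,"tz":0.08,"ax":0,"ay":0,"az":0,"fingers":-1},
    {"tx":0,"ty":0.005,"tz":0.08,"ax":0,"ay":0,"az":0,"fingers":-1},
    {"tx":0,"ty":0.005,"tz":0.08,"ax":0,"ay":0,"az":0,"fingers":-1},
    {"tx":0,"ty":0.005,"tz":0.08,"ax":0,"ay":0,"az":0,"fingers":-1},
  ],
)

```text
t: 10.35
tcp_pos: [0.5037, 0.174, 0.0697]
tcp_rot: [0.753, -0.657, 0.001, -0.002]
force: [0.0, -0.8, 7.1]
gripper_width: 0.143
```

```bash
python3 plan.py .5034 .1727 .068 7.7; python3 look.py g5 .5 .17 .07
```

```text
t 10.35 tcp [0.5037 0.174  0.0697] F [ 0.  -0.8  7.1] w 0.143 
 shift [0.01  0.004 0.014] turn [-0.002  0.001  0.001]
scene crop origin 327 163
10.45 0.14482756527234106 [-0.78969884  0.28222923  7.27418395]
```

View pics/g5.png

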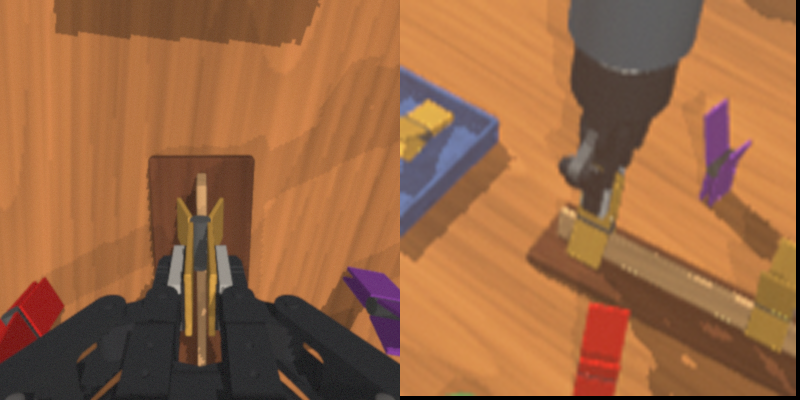

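Tails are squeezed parallel (width 0.144, same as the broken one at its stop), and the jaws at (180,210)/(222,210) clear the strip. Lifting and carrying.

Emit:
move_arm(
  rows=[
    {"tx":0,"ty":0,"tz":-0.15,"ax":0,"ay":0,"az":0,"fingers":-1},
    {"tx":0,"ty":0,"tz":-0.4,"ax":0,"ay":0,"az":0,"fingers":-1},
    {"tx":0,"ty":0,"tz":-0.7,"ax":0,"ay":0,"az":0,"fingers":-1},
    {"tx":0,"ty":0,"tz":-1,"ax":0,"ay":0,"az":0,"fingers":-1},
    {"tx":0,"ty":0,"tz":-1,"ax":0,"ay":0,"az":0,"fingers":-1},
  ],
)

```text
t: 10.95
tcp_pos: [0.5053, 0.1745, 0.1937]
tcp_rot: [0.753, -0.658, 0.002, -0.005]
force: [-0.1, 0.6, -0.4]
gripper_width: 0.149
```

```bash
python3 plan.py .494 -.3385 .225 11.1
```

```text
t 10.95 tcp [0.5053 0.1745 0.1937] F [-0.1  0.6 -0.4] w 0.149 
 shift [ 4.222  0.669 -0.282] turn [-0.006  0.002 -0.037]
```

Emit:
move_arm(
  rows=[
    {"tx":0.2,"ty":0.05,"tz":-0.2,"ax":0,"ay":0,"az":0,"fingers":-1},
    {"tx":0.5,"ty":0.1,"tz":-0.4,"ax":0,"ay":0,"az":0,"fingers":-1},
    {"tx":0.8,"ty":0.15,"tz":-0.4,"ax":0,"ay":0,"az":0,"fingers":-1},
    {"tx":1,"ty":0.16,"tz":-0.4,"ax":0,"ay":0,"az":0,"fingers":-1},
  ],
)

```text
t: 11.35
tcp_pos: [0.4995, 0.0503, 0.2367]
tcp_rot: [0.753, -0.658, 0.0, -0.001]
force: [-0.6, -0.0, -0.9]
gripper_width: 0.149
```

Emit:
move_arm(
  rows=[
    {"tx":0.3,"ty":0.05,"tz":0,"ax":0,"ay":0,"az":0,"fingers":-1},
    {"tx":0.6,"ty":0.1,"tz":0,"ax":0,"ay":0,"az":0,"fingers":-1},
    {"tx":1,"ty":0.16,"tz":0,"ax":0,"ay":0,"az":0,"fingers":-1},
  ],
)

```text
t: 11.65
tcp_pos: [0.4966, -0.0702, 0.2356]
tcp_rot: [0.754, -0.657, -0.0, -0.0]
force: [0.8, -0.2, -0.1]
gripper_width: 0.146
```

Emit:
move_arm(
  rows=[
    {"tx":0.3,"ty":0.05,"tz":0,"ax":0,"ay":0,"az":0,"fingers":-1},
    {"tx":0.6,"ty":0.1,"tz":0,"ax":0,"ay":0,"az":0,"fingers":-1},
    {"tx":0.8,"ty":0.16,"tz":0,"ax":0,"ay":0,"az":-0.02,"fingers":-1},
    {"tx":0.9,"ty":0.16,"tz":0,"ax":0,"ay":0,"az":-0.035,"fingers":-1},
    {"tx":0.9,"ty":0.16,"tz":0,"ax":0,"ay":0,"az":-0.035,"fingers":-1},
  ],
)

```text
t: 12.15
tcp_pos: [0.492, -0.1805, 0.2352]
tcp_rot: [0.77, -0.638, -0.001, 0.0]
force: [0.3, 0.4, -0.9]
gripper_width: 0.143
```

```bash
python3 plan.py .494 -.3385 .225 11.1
```

```text
t 12.15 tcp [ 0.492  -0.1805  0.2352] F [ 0.3  0.4 -0.9] w 0.143 
 shift [1.297 0.23  0.084] turn [ 0.001  0.001 -0.004]
```

Emit:
move_arm(
  rows=[
    {"tx":0.3,"ty":0.1,"tz":0,"ax":0,"ay":0,"az":0,"fingers":-1},
    {"tx":0.7,"ty":0.15,"tz":0,"ax":0,"ay":0,"az":0,"fingers":-1},
    {"tx":0.7,"ty":0.15,"tz":0,"ax":0,"ay":0,"az":0,"fingers":-1},
    {"tx":0.7,"ty":0.15,"tz":0,"ax":0,"ay":0,"az":0,"fingers":-1},
  ],
)

```text
t: 12.55
tcp_pos: [0.4905, -0.2652, 0.2351]
tcp_rot: [0.77, -0.638, -0.001, -0.0]
force: [-0.7, 0.0, -1.0]
gripper_width: 0.144
```

```bash
python3 - <<'E'
from h import *
o=get_obs();c=cam("wrist",o);im=cv2.cvtColor(vision.read_camera("wrist"),cv2.COLOR_RGB2BGR)
yv=np.array([-np.sin(np.radians(11.1)),np.cos(np.radians(11.1)),0]);k=np.array([.494,-.3385,.125])
print(o["tcp_pos"],proj(c,[k-.07*yv,k,k+.07*yv,k-.05*yv]))
cv2.imwrite("pics/w9.png",crop(im,220,0,420,300,2.66 if 0 else 2))
np.save("obs9.npy",o,allow_pickle=True)
E
```

```text
[ 0.49047274 -0.26524198  0.23508565] [[333.67578133   3.70734797]
 [332.92488414 106.70645129]
 [332.30141234 192.22686132]
 [333.44602347  35.22278581]]
```

View pics/w9.png

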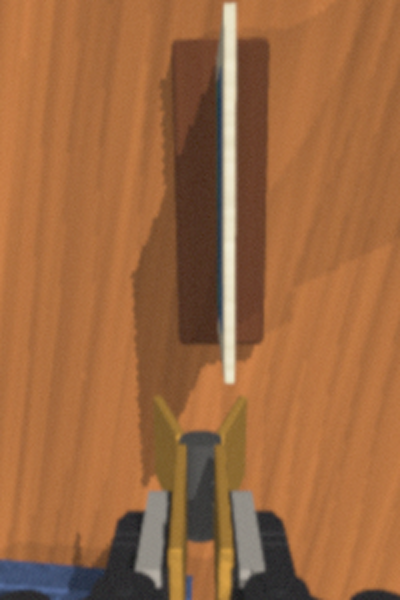

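The view shows the card's top edge from (229,3) to (229,383) in the crop, and the clip's jaw tips at (155,398)/(246,398), symmetric about the tool axis. Refining the card's position.

```bash
python3 - <<'E'
from h import *
o=np.load("obs9.npy",allow_pickle=True).item();c=cam("wrist",o)
k=back(c,[(334.6,1.7),(334.3,191.3)],.125);d=k[1]-k[0];print(k,k.mean(0),np.linalg.norm(d),np.degrees(np.arctan2(-d[0],d[1])))
# jaw tips: height ~ tcp-.056
j=back(c,[(297.3,199),(342.8,199)],o["tcp_pos"][2]-.056);print(j,j.mean(0),np.linalg.norm(j[1]-j[0]))
E
python3 plan.py .4928 -.339 .225 11.0
```

```text
[[ 0.50708268 -0.40852342  0.125     ]
 [ 0.47901666 -0.27093868  0.125     ]] [ 0.49304967 -0.33973105  0.125     ] 0.1404181724108488 11.529623851117027
[[ 0.50832139 -0.27729387  0.17908565]
 [ 0.47814128 -0.28301346  0.17908565]] [ 0.49323133 -0.28015367  0.17908565] 0.030717297250997054
t 12.6 tcp [ 0.4906 -0.2645  0.2354] F [ 0.1 -0.1 -0.7] w 0.147 
 shift [0.613 0.099 0.086] turn [ 0.     0.001 -0.002]
```

Emit:
move_arm(
  rows=[
    {"tx":0.3,"ty":0.09,"tz":0,"ax":0,"ay":0,"az":-0.006,"fingers":-1},
    {"tx":0.5,"ty":0.09,"tz":0,"ax":0,"ay":0,"az":-0.006,"fingers":-1},
    {"tx":0.615,"ty":0.097,"tz":0.08,"ax":0,"ay":0,"az":-0.006,"fingers":-1},
    {"tx":0.615,"ty":0.097,"tz":0.08,"ax":0,"ay":0,"az":-0.006,"fingers":-1},
    {"tx":0.615,"ty":0.097,"tz":0.08,"ax":0,"ay":0,"az":-0.006,"fingers":-1},
  ],
)

```text
t: 13.1
tcp_pos: [0.4931, -0.3386, 0.2254]
tcp_rot: [0.774, -0.633, -0.001, -0.0]
force: [-0.8, -0.4, -1.0]
gripper_width: 0.144
```

```bash
python3 plan.py .493 -.3395 .163 11.4
```

```text
t 13.1 tcp [ 0.4931 -0.3386  0.2254] F [-0.8 -0.4 -1. ] w 0.144 
 shift [0.008 0.002 0.52 ] turn [0.001 0.001 0.001]
```

Emit:
move_arm(
  rows=[
    {"tx":0.005,"ty":0,"tz":0.1,"ax":0,"ay":0,"az":0,"fingers":-1},
    {"tx":0.005,"ty":0,"tz":0.2,"ax":0,"ay":0,"az":0,"fingers":-1},
    {"tx":0.005,"ty":0,"tz":0.3,"ax":0,"ay":0,"az":0,"fingers":-1},
    {"tx":0.005,"ty":0,"tz":0.4,"ax":0,"ay":0,"az":0,"fingers":-1},
    {"tx":0.005,"ty":0,"tz":0.5,"ax":0,"ay":0,"az":0,"fingers":-1},
    {"tx":0.005,"ty":0,"tz":0.52,"ax":0,"ay":0,"az":0,"fingers":-1},
    {"tx":0.005,"ty":0,"tz":0.52,"ax":0,"ay":0,"az":0,"fingers":-1},
    {"tx":0.005,"ty":0,"tz":0.52,"ax":0,"ay":0,"az":0,"fingers":-1},
  ],
)

```text
t: 13.9
tcp_pos: [0.4935, -0.3406, 0.1644]
tcp_rot: [0.774, -0.633, 0.0, -0.0]
force: [0.9, -1.2, -1.2]
gripper_width: 0.145
```

```bash
python3 plan.py .493 -.3395 .163 11.4; python3 - <<'E'
from h import *
a=cv2.cvtColor(vision.read_camera("wrist"),cv2.COLOR_RGB2BGR);b=cv2.cvtColor(vision.read_camera("scene"),cv2.COLOR_RGB2BGR);t=cv2.cvtColor(vision.read_camera("top"),cv2.COLOR_RGB2BGR)
w=np.zeros((600,800,3),np.uint8);w[:,:400]=crop(a,220,0,420,300,2)
w[:300,400:]=crop(b,205,75,305,112+0,4)[:300] if 0 else crop(b,190,75,323,125,3)[:300,:400].copy() if 0 else cv2.resize(b[70:170,190:323],(400,300),interpolation=cv2.INTER_CUBIC)
w[300:550,400:]=cv2.resize(b[150:400,120:520],(400,250))
cv2.imwrite("pics/f.png",w)
E
```

```text
t 13.9 tcp [ 0.4935 -0.3406  0.1644] F [ 0.9 -1.2 -1.2] w 0.145 
 shift [-0.01   0.003  0.011] turn [-0. -0.  0.]
```

View pics/f.png

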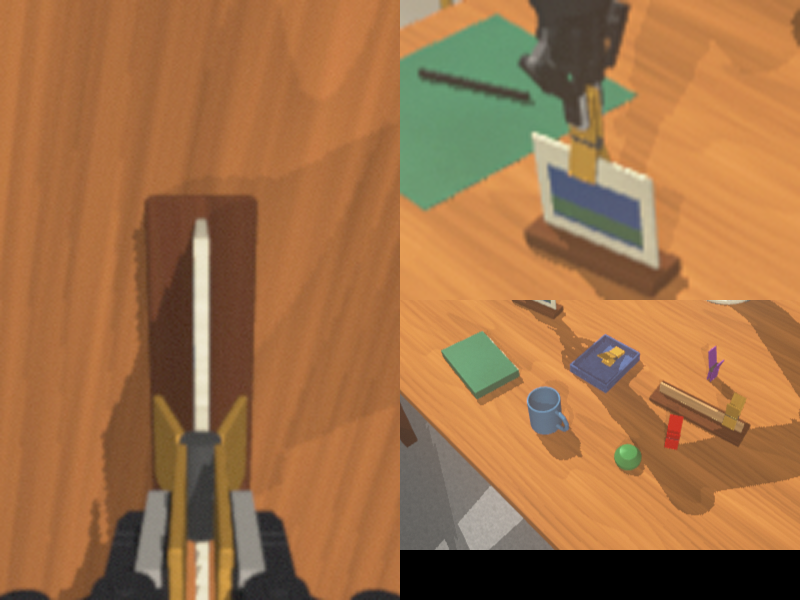

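The card edge (column 201) runs midway between the jaw tips (155 and 246). The force readings are only noise. The tray and the remaining clip are in order, so I'm handing in.

```bash
python3 -c "
from plant import ticket,get_obs
print(ticket.hand_in());o=get_obs();print(o['t'],o['tcp_pos'],o['gripper_width'])"
```

```text
the job is handed in; nothing more can be done
None
the job is handed in; nothing more can be done
```

The job is done and handed in, at about 14 s of the 48 s allowed. No verdict was reported.

- **Broken clip:** it was the middle one, with its short tail on the far side. I took it off the rack, put it in the blue tray and let go; it lies flat inside the tray.
- **Sound clip:** I squeezed the one nearest the card to its stop and took it off the rack. It is held open around the middle of the card's top edge, with the jaws about 20 mm down each side.
- **Everything else:** the other sound clip is still on the rack. The mug, book and paperweight appear where they were in the last picture.

**Last checks:**
- The card runs midway between the open jaws, within about 1 mm. It sits about 1 mm from the middle along the edge.
- The force readings are about 1 N, so there is no sign of the clip touching the card.
- The gripper opening reads 0.145, about 12 mm, where I expected 17 mm over the tails of a fully squeezed clip. It read the same on both clips. In the picture the tails are parallel and the jaw tips gape about 25 mm, so I took the clip as fully open.
- The top and wrist cameras differed by about 1.5 mm on the card's position; I used the wrist camera.
- One early move call was refused as invalid; nothing moved.

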